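# Pop the battery hatch of the rod gauge

### The job

Without picking anything up, push the loose fixture block along its brass track, away from the hatch, until it rests against the brass end stop. Then press the grey battery hatch down once on its orange dot, let go so that it pops up, see that it stays open by itself, do not press it a second time, and finish clear of everything. Leave the block in its track and all the other loose parts where they are.

Things in the scene. Friction and masses are not known exactly. Their poses are not given: they have to be found in the camera images.
- gauge: Fixed teal rod gauge bed, 155 (x) x 360 (y) x 60 mm high. Origin: centre of its underside. y runs along the brass track towards the end stop, x from the hatch to the track. Track: centre at x = 44.5 mm, floor z = 62, rails 46 mm apart, 5 mm high, open at y = -180. Hatch: 71 (x) x 90 (y) mm, centred at x = -24, y = -85, flush with the bed top, z = 60.
- block: Loose steel fixture block, 43 (x) x 60 (y) x 50 mm high, 250 to 500 g, with a 12 mm high screw head on top. Origin: centre of its underside; axes as the gauge's. A rest plate (40 mm along y) sticks out 49 mm on its -x side, 10 mm above the hatch, and keeps the hatch from opening. It slides with a few newtons on its -y end face, pushed below half its height.
- block_push (a point): Middle of the block's end face that is pushed (its -y face), 20 mm above the track floor. Push in the +y direction of the gauge.
- track_stop (a point): On the track floor's centre line, at the face of the brass end stop that the block's +y end face comes to rest against (stop 38 mm high above the track floor). With the block home, block_push is 60 mm from this face, in the gauge's -y direction.
- hatch_press (a point): Centre of the orange dot (22 mm across) on the top face of the hatch: 45 mm from the hinge, 26 mm from the free edge, 45 mm from either side. It moves with the hatch.
- hatch (a joint): Hatch angle, rad. Hinge along y at its +x edge; the -x edge rises as it opens. 0 = latched shut; negative = pressed in, firm stop at -0.10 (4.5 mm at the dot). About 2 N moves it; the latch lets go by -0.06. As the finger lifts off, a spring raises it within a second to 0.68, fully open (free edge 45 mm up). Past about 0.5 a stay drops in, so it cannot be shut; pressing it then strains the stay.
- spur_tip: Loose chrome spur tip standing on the gauge bed, 22 mm across, 48 mm high, origin at its foot. Leave alone.
- insert_a: Loose black nylon swivel insert standing on the gauge bed, 20 mm across, 22 mm high, origin at its foot. Leave alone.
- insert_b: Loose black nylon swivel insert on the counter, 20 mm across, 22 mm high, origin at its foot. Leave alone.
- tube_lug: Loose gold tube lug on the counter, 64 mm long (x), 18 mm wide, 30 mm high, origin at its underside. Leave alone.
- tension_rod: Loose steel tension rod lying on the counter, 105 mm long (x), 12 mm high, origin at its underside. Leave alone.
- drum_key: Loose chrome T-shaped drum key on the counter, 62 mm long (x), 48 mm wide, 12 mm high, origin at its underside. Leave alone.
Things that resemble listed ones, but are neither listed nor needed, are in the scene too. What is meant by the block is not green or turquoise, and is the smaller of those in its own colour.

How it is judged:
On the way, in this order (a step that is already met when the one before it is completed fails the run):
1. the fixture block stands against the end stop (within 6 mm) (y of block in the frame of gauge above 0.129 m and z of block in the frame of gauge below 0.068 m), for 0.2 s.
2. the hatch is pressed in by the fingers (value of joint hatch below -0.05 rad and contact force between the fingers and hatch above 0.5 N), for 0.02 s.
3. the hatch has popped open and stands by itself, untouched, for half a second (value of joint hatch above 0.6 rad and contact force between each of the arm, the fingers and hatch below 0.2 N), for 0.5 s.
At the end, for the whole second after the job is handed in: The hatch stands open beyond 0.60 rad, and the fixture block rests in its track against the end stop (within 6 mm) (all of step 1 and value of joint hatch above 0.6 rad and linear speed of block below 0.02 m/s); the robot touches nothing.
It fails at once if the fixture block is lifted (more than 8 mm) or tipped out of its track (z of block in the frame of gauge above 0.07 m or angle between block's own z axis and vertical above 0.2 rad).
It fails at once if the popped hatch is pressed again (more than 5 N while it stands more than 0.3 rad open) (value of joint hatch above 0.3 rad and contact force between any of the fingers, the arm and hatch above 5 N).
It fails at once if one of the other loose parts is moved by more than 15 mm (distance of any of spur_tip, insert_a, insert_b, tube_lug, tension_rod, drum_key from where it was at the start of the episode above 0.015 m).
It also fails if it takes over 45 s, if anything falls off the work surface, if the arm or the gripper's body presses on something with over 40 N, if the wrist force passes 120 N, or if a joint passes its speed limit or range.

### The arm

A 6-joint arm with a two-finger parallel gripper is mounted at the origin on the work surface. World frame = base frame: x ahead of the robot, y to its left, z up, the work surface at z = 0. Lengths are in m, angles in rad, forces in N, time in s.
With the tool pointing down it reaches from about 0.425 to 0.95 m from the base axis. Payload 3.5 kg.
Tool frame: the origin (TCP) lies at the very end of the fingers, on their centre line; the grasp point (between the pads) lies 19 mm behind it; z points along the fingers, y is the direction in which the jaws open and shut (so a half turn about z gives the same grasp; the last joint's range is limited). The gripper opens to 85 mm and grips with 20 to 120 N. Pads are 22 mm wide; open, the fingers measure 114 mm over their backs; the gripper's body (76 mm by 85 mm) begins 54 mm behind the grasp point. The pads swing forward as they close: fully open they stand 13 mm farther back than shut.
Start: joints at [1.081, 0.286, 1.577, -0, 1.279, -0.15], TCP at [0.225, 0.636, 0.211] pointing down, gripper open.
Joint ranges: [-2.77, 2.77], [-0.9, 2.22], [0.21, 2.48], [-1.53, 4.67], [0.24, 2.81], [-2.84, 2.84]. Speed limits (rad/s): [2.79, 2.79, 3.14, 3.14, 3.14, 3.14].

### API

Orientations are given as a unit quaternion [x, y, z, w].
In Python, from plant import get_state, read_camera, get_calibration, ticket, search_frame, cut_out, pinpoint gives the robot as it stands.
- The arm moves only by the tool move_arm, never from a script. Its argument "plan" is a list that holds one entry, the list of rows, each a list of 7 numbers: the turn, a rotation vector about the tool's x, y, z in degrees, then the shift along the tool's x, y, z in m, then the finger opening in m, from 0 to 0.0854. In form: [[[ax, ay, az, x, y, z, hand], ...]]. A call has exactly 5 rows; each row is the pose to reach, as a shift and turn from the pose measured when the call began, along the tool's axes at that moment; what a row does not reach only later rows make up. A row lasts 1/8 s, in which the tool goes at most 62.5 mm and 10.7 degrees, less where a joint would pass 70% of its speed; a pose out of reach is approached as far as the arm can. A call with a gripper value outside its range is refused whole. The fingers move at their own pace and stop on an object; "force" is the grip in N (left out, the last holds). Time passes only in rows, so rows that repeat a pose let the fingers close, or fill a call up. It gives the time, the measured TCP pose, the force and the opening at its end, in the units of the state.
- get_state(): the state, without advancing time (a new reading comes with each control period).
- read_camera(name): name is "scene" or "top" or "wrist"; returns the picture (420x560x3 uint8, red, green, blue); there is no depth.
- get_calibration(name): a dict with "mtx" (3x3 intrinsics, pixels), "extrinsics" (4x4, takes a point from camera to world coordinates); the wrist camera has in their place "hand_eye" (4x4, takes a point from camera to tool coordinates, whose origin is the TCP and whose axes are the flange's). Camera axes: x right, y up, looking along -z (the intrinsics and any distortion apply to the point x, -y, -z); pixel columns grow to the right and rows downward; lengths in m; the calibration is good to about 2 mm. A picture is of the moment at which its call begins: read the wrist's pose just before it. get_calibration takes no time and is no camera call.
- ticket.sign_off(): hands the job in, once; it reports no verdict.
Trained networks look in the newest picture that a camera, given by its name, has taken for a name from the list of things; names that differ only in an ending like _2 or _b are one class to them, and where a whole thing is asked for, a point or a joint stands for the part that bears it (a point fixed in the world has none). Each returns a list of dicts, best first, with "p" (0 to 1); they miss things now and then, are a little off and sometimes report something else, mostly with a low value. They report only what shows in the picture. A call takes as long as a camera call. They do not tell look-alikes from the thing itself.
- search_frame(camera, query): "centre" ([column, row] in pixels, amid what is visible of it).
- cut_out(camera, query): "pixels" (420x560 bool, what is visible of it) and "centre" ([column, row] in pixels, amid what is visible of it).
- pinpoint(camera, query): "centre" ([column, row] in pixels: a listed point, or the origin of a listed thing).
The state is a dict: "time": time; "qpos": joint angles; "dq": joint speeds; "joint_efforts": joint torques, N m; "eef_pos": TCP position; "tcp_rot": TCP orientation; "contact_force": force on the tool from outside, world axes, zero at the start; "wrist_torque": the same for the moment, N m; "opening": opening from 0.0 (shut) to 1.0 (fully open).
Only numpy, scipy, OpenCV 4.12 (cv2) and the standard library are available. Lean on these libraries where they do the work, as an engineer would, in place of code of your own. Each camera call takes 0.05 s, during which the arm holds its last target.

## Working session

There is one attempt and no reset: what is moved stays moved. The work goes in short steps, Python scripts to look and compute and a tool call to move; the robot and the scene stay as the last step left them, time stands still between calls to the robot, and variables do not carry over. Pictures are saved under pics/ and viewed, and the job is handed in when it is done.

Besides the shell and the picture viewer there is one more tool, called after ">>>" in YAML: its name, and indented under it one key for each argument. move_arm: Moves the arm, as the interface text tells. Its arguments: {"type":"object","properties":{"plan":{"type":"array","items":{"type":"array","items":{"type":"array","items":{"type":"number"}}}},"force":{"type":"number"}},"required":["plan"]}

```bash
mkdir -p pics; ls
cat > h.py <<'E'
import numpy as np,cv2
from plant import *
def snap(n,f):
    im=read_camera(n); cv2.imwrite(f'pics/{f}.png',im[:,:,::-1]); return im
E
python3 - <<'E'
from h import *
s=get_state(); print(s)
for n in ['scene','top','wrist']:
    snap(n,n+'0'); print(n,get_calibration(n))
E
```

```text
pics
{'time': 0.0, 'qpos': array([ 1.08101460e+00,  2.87160484e-01,  1.57819519e+00, -4.49700801e-05,
        1.27862353e+00, -1.49995104e-01]), 'dq': array([ 0.00113232,  0.00031851, -0.00074835,  0.00098005,  0.00024267,
       -0.00054382]), 'joint_efforts': array([ 6.96307179e-04, -4.05990243e+01, -2.92621851e+01, -1.64907219e-04,
        5.86780894e-03, -1.08936706e-05]), 'eef_pos': array([0.22460554, 0.63577199, 0.20974086]), 'tcp_rot': array([ 1.69070670e-01,  9.85603208e-01, -1.13950950e-03, -3.54805608e-04]), 'contact_force': array([ 0.00367691, -0.75059212, -0.02418886]), 'wrist_torque': array([0.05967972, 0.04024063, 0.04174411]), 'opening': 1.0035006908441289}
scene {'mtx': array([[512.48991388,   0.        , 287.0636423 ],
       [  0.        , 512.48991388, 213.87252728],
       [  0.        ,   0.        ,   1.        ]]), 'extrinsics': array([[-0.55207403, -0.59478954,  0.58432839,  1.25566834],
       [ 0.8337179 , -0.38425018,  0.39656811,  0.45368504],
       [-0.01134627,  0.70609999,  0.70802123,  0.88064184],
       [ 0.        ,  0.        ,  0.        ,  1.   
[... 355 characters left out ...]
-04],
       [ 2.38765499e-03,  2.09075368e-01,  9.77896615e-01,
         1.16637280e+00],
       [ 0.00000000e+00,  0.00000000e+00,  0.00000000e+00,
         1.00000000e+00]])}
wrist {'mtx': array([[377.58671485,   0.        , 280.26979208],
       [  0.        , 377.58671485, 204.74869416],
       [  0.        ,   0.        ,   1.        ]]), 'hand_eye': array([[ 1.60128380e-03,  9.66340233e-01,  2.57262494e-01,
         6.50467867e-02],
       [ 9.99998368e-01, -1.76255948e-03,  3.96291544e-04,
         1.51552756e-03],
       [ 8.36392910e-04,  2.57261439e-01, -9.66341478e-01,
        -1.63114107e-01],
       [ 0.00000000e+00,  0.00000000e+00,  0.00000000e+00,
         1.00000000e+00]])}
```

View pics/scene0.png

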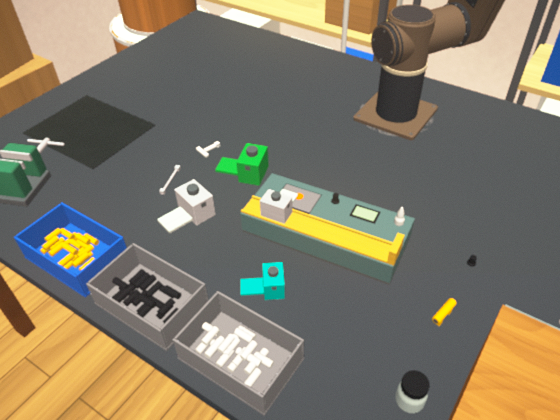

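View pics/top0.png

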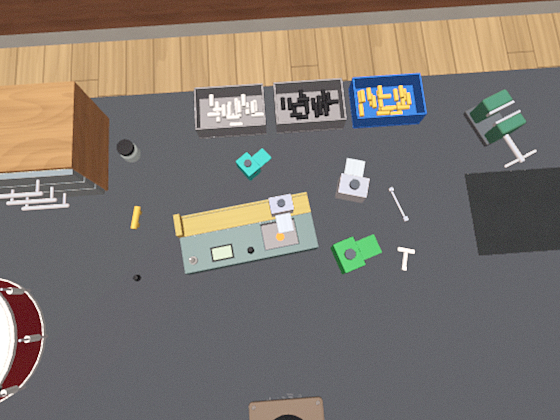

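View pics/wrist0.png

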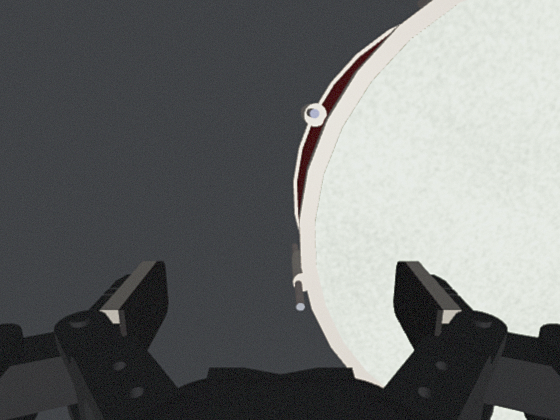

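The silver block sits in the brass track at top (281,204), with its rest plate over the hatch. The end stop is at (178,225). The look-alikes are off the gauge.

```bash
cat >> h.py <<'E'
def ray(n,px):
    c=get_calibration(n);K=c['mtx'];T=c['extrinsics']
    d=np.array([(px[0]-K[0,2])/K[0,0],-(px[1]-K[1,2])/K[1,1],-1.])
    return T[:3,3],T[:3,:3]@d
def onz(n,px,z):
    o,d=ray(n,px);return o+d*(z-o[2])/d[2]
def tri(p1,p2):
    a,u=ray('scene',p1);b,v=ray('top',p2)
    s=np.linalg.lstsq(np.stack([u,-v],1),b-a,rcond=None)[0]
    P=a+s[0]*u;Q=b+s[1]*v
    return (P+Q)/2,np.linalg.norm(P-Q)
def proj(n,P,T=None):
    c=get_calibration(n);K=c['mtx'];T=c['extrinsics'] if T is None else T
    q=np.linalg.inv(T)@np.append(P,1); 
    return np.array([K[0,0]*q[0]/-q[2]+K[0,2],K[1,1]*q[1]/q[2]+K[1,2]])
E
python3 - <<'E'
from h import *
for n in ['scene','top']:
    im=snap(n,n+'1')
    for q in ['gauge','block','block_push','track_stop','hatch_press','spur_tip','insert_a','drum_key']:
        r=pinpoint(n,q); print(n,q,[(np.round(a['centre'],1),round(a['p'],2)) for a in r[:4]])
    x0,y0,x1,y1=(230,160,430,280) if n=='scene' else (165,185,325,280)
    cv2.imwrite(f'pics/{n}z.png',cv2.resize(im[y0:y1,x0:x1,::-1],None,fx=4 if n=='scene' else 5,fy=4 if n=='scene' else 5,interpolation=cv2.INTER_CUBIC))
E
```

```text
scene gauge [(array([323.4, 235. ]), 0.84)]
scene block [(array([274.5, 213.7]), 0.79), (array([275.6, 290.4]), 0.73), (array([248.6, 174.3]), 0.6), (array([195.9, 208. ]), 0.57)]
scene block_push [(array([245.9, 178.2]), 0.86), (array([264.4, 200.8]), 0.69), (array([204. , 208.1]), 0.66), (array([275.1, 294.3]), 0.63)]
scene track_stop [(array([390.6, 250.9]), 0.63)]
scene hatch_press [(array([298.6, 197.8]), 0.77)]
scene spur_tip [(array([400.5, 221.2]), 0.63)]
scene insert_a [(array([336.7, 201.9]), 0.59), (array([473.2, 265. ]), 0.58), (array([209.6, 149.5]), 0.25)]
scene drum_key [(array([209. , 150.7]), 0.63)]
top gauge [(array([248.6, 233.4]), 0.67)]
top block [(array([345.4, 258.1]), 0.91), (array([350.9, 188.3]), 0.59), (array([246.9, 169.1]), 0.59), (array([280.4, 206.4]), 0.55)]
top block_push [(array([291.7, 202.3]), 0.9), (array([240.7, 160.2]), 0.88), (array([334.8, 185.1]), 0.71), (array([341.4, 241.9]), 0.56)]
top track_stop [(array([183.4, 227.5]), 0.59)]
top hatch_press []
top spur_tip [(array([194.2, 258.7]), 0.63)]
top insert_a [(array([138.1, 277.3]), 0.55), (array([251.5, 252.1]), 0.54), (array([401.3, 204.8]), 0.44)]
top drum_key [(array([403.1, 260.5]), 0.7)]
```

View pics/scenez.png

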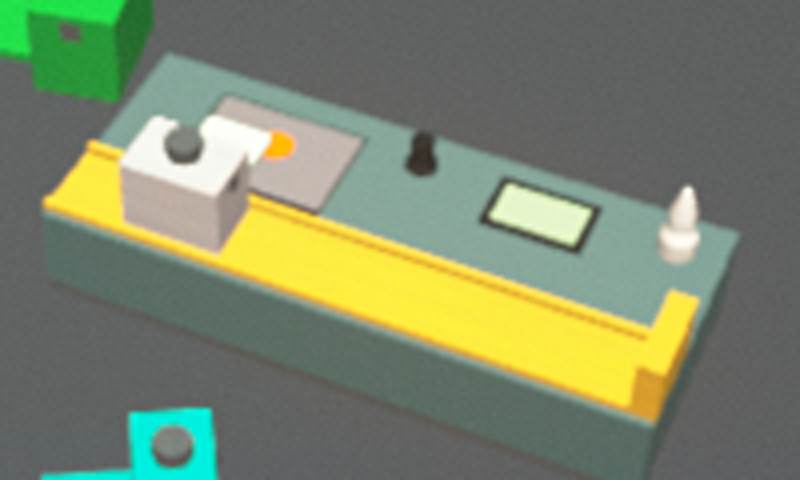

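View pics/topz.png

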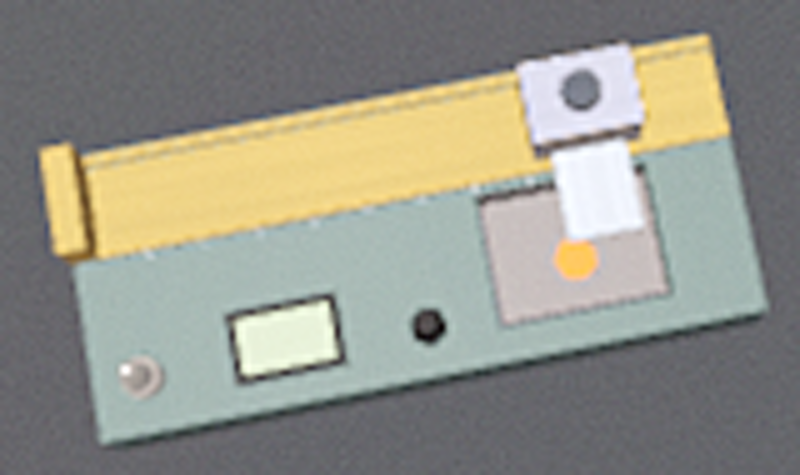

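```bash
cat > fit.py <<'E'
from h import *
from scipy.optimize import least_squares
G=lambda *a:np.array(a)/1000
T5=lambda u,v:np.array([u/5+165-.4,v/5+185-.4]); S4=lambda u,v:np.array([u/4+230-.4,v/4+160-.4])
obs=[('top',T5(478,200),G(11.5,-40,60)),('top',T5(503,325),G(-59.5,-40,60)),('top',T5(670,293),G(-59.5,-130,60)),('top',T5(576,258),G(-33.5,-85,60)),
('top',T5(766,308),G(-77.5,-180,60)),('top',T5(103,437),G(-77.5,180,60)),
('scene',S4(222,97),G(-59.5,-130,60)),('scene',S4(365,138),G(-59.5,-40,60)),('scene',S4(318,211),G(11.5,-40,60)),('scene',S4(170,53),G(-77.5,-180,60)),('scene',S4(740,235),G(-77.5,180,60))]
def w(p,g): c,s=np.cos(p[2]),np.sin(p[2]); return np.array([p[0]+c*g[0]-s*g[1],p[1]+s*g[0]+c*g[1],g[2]])
def fit(cams):
    O=[o for o in obs if o[0] in cams]
    r=least_squares(lambda p:np.concatenate([proj(n,w(p,g))-u for n,u,g in O]),[.5,0,0])
    return r.x,np.round(r.fun.reshape(-1,2),1)
if __name__=='__main__':
    for c in (['top'],['scene'],['top','scene']):
        p,f=fit(c); print(c,np.round(p,4)); 
    print(f.tolist()); np.save('p.npy',p)
    print('dot',w(p,G(-33.5,-85,60)),'stop',onz('top',[183.4,227.5],.062),onz('scene',[390.6,250.9],.062))
    bl=[tri([264.4,200.8],[291.7,202.3])]
    print(bl)
    print('screw',tri(S4(184,138),T5(582,87)))
    def inv(P): c,s=np.cos(p[2]),np.sin(p[2]);d=P[:2]-p[:2]; return np.round([c*d[0]+s*d[1],-s*d[0]+c*d[1]],4)
    for n,u in (('top',T5(582,87)),('scene',S4(184,132))): print('screw ',inv(onz(n,u,.124)))
    for n,u in (('top',T5(525,148)),('top',T5(642,125)),('scene',S4(122,165)),('scene',S4(228,193))): print('block corner?',n,inv(onz(n,u,.112)))
    for n,u in (('scene',S4(122,220)),('scene',S4(215,250))): print('block lower corner',n,inv(onz(n,u,.064)))
    print('spur',inv(onz('scene',S4(678,255),.06)),'insa',inv(onz('scene',S4(421,168),.06)), inv(onz('top',[251.5,252.1],.06)))
    print('push',inv(bl[0][0]))
E
python3 fit.py
```

```text
['top'] [0.5363 0.0691 0.1202]
['scene'] [0.5344 0.0719 0.1288]
['top', 'scene'] [0.5354 0.0705 0.1235]
[[-0.3, -0.4], [-0.3, 0.3], [-0.7, 0.1], [-0.3, 1.0], [-0.3, 0.0], [-0.8, 0.8], [1.0, -0.8], [-0.5, -0.0], [-1.5, 1.0], [-1.0, -0.1], [-0.8, -0.1]]
dot [ 0.51262046 -0.01799598  0.06      ] stop [0.55756134 0.23853342 0.062     ] [0.55363106 0.23822786 0.062     ]
[(array([ 0.5980341 , -0.05528606,  0.09144639]), np.float64(0.0034222549123544325))]
screw (array([ 0.59379084, -0.02640718,  0.12297468]), np.float64(0.0027288557910237813))
screw  [ 0.0463 -0.1046]
screw  [ 0.0424 -0.1037]
block corner? top [ 0.023  -0.0698]
block corner? top [ 0.0231 -0.1318]
block corner? scene [ 0.0691 -0.1282]
block corner? scene [ 0.0635 -0.0666]
block lower corner scene [ 0.0653 -0.1329]
block lower corner scene [ 0.0634 -0.0753]
spur [-0.0481  0.1553] insa [-0.0507  0.0005] [-0.0583 -0.0038]
push [ 0.0467 -0.1325]
```

```bash
cat >> h.py <<'E'
from scipy.spatial.transform import Rotation as Ro
def gw(g):
    p=np.load('p.npy');c,s=np.cos(p[2]),np.sin(p[2])
    return np.array([p[0]+c*g[0]-s*g[1],p[1]+s*g[0]+c*g[1],g[2]])
def wg(P):
    p=np.load('p.npy');c,s=np.cos(p[2]),np.sin(p[2]);d=np.array(P[:2])-p[:2]
    return np.array([c*d[0]+s*d[1],-s*d[0]+c*d[1],P[2]])
def Rdown():  # tool x along gauge +y, z down
    p=np.load('p.npy');y=p[2]+np.pi/2
    x=np.array([np.cos(y),np.sin(y),0]);z=np.array([0,0,-1.]);return Ro.from_matrix(np.stack([x,np.cross(z,x),z],1))
def rel(*gs):
    s=get_state();R=Ro.from_quat(s['tcp_rot'])
    print('t',round(s['time'],2),'g_tcp',np.round(wg(s['eef_pos']),4),'F',np.round(s['contact_force'],1),'op',round(s['opening'],2),'q',np.round(s['qpos'],2))
    print('turn',np.round((R.inv()*Rdown()).as_rotvec(degrees=True),2))
    for g in gs: print(g,'->',np.round(R.inv().apply(gw(g)-s['eef_pos']),4))
E
python3 -c "
from h import *
rel([.0445,-.18,.25],[.0445,-.18,.075])"
```

```text
t 1.05 g_tcp [-0.2384  0.5999  0.2111] F [0.5 0.  0.5] op 1.0 q [ 1.08  0.29  1.58  0.    1.28 -0.15]
turn [-0.   -0.   63.46]
[0.0445, -0.18, 0.25] -> [-0.6016 -0.5712 -0.0389]
[0.0445, -0.18, 0.075] -> [-0.6016 -0.5712  0.1361]
```

>>> move_arm:
  plan:
    - [[0, 0, 5, -0.04, -0.038, -0.03, 0], [0, 0, 14, -0.083, -0.079, -0.04, 0], [0, 0, 23, -0.126, -0.12, -0.04, 0], [0, 0, 32, -0.169, -0.16, -0.04, 0], [0, 0, 40, -0.212, -0.201, -0.04, 0]]

```text
time: 1.68
eef_pos: [0.3585, 0.3746, 0.2514]
tcp_rot: [0.498, 0.867, 0.0, 0.0]
contact_force: [0.2, 1.3, -0.5]
opening: 0.001
```

```bash
python3 -c "
from h import *
rel([.0445,-.18,.25],[.0445,-.18,.075])"
```

```text
t 1.68 g_tcp [-0.1381  0.3236  0.2514] F [ 0.2  1.3 -0.5] op 0.0 q [ 0.61 -0.09  1.91 -0.    1.32  0.08]
turn [ 6.000e-02 -1.000e-02  2.321e+01]
[0.0445, -0.18, 0.25] -> [-0.5348 -0.0306  0.0015]
[0.0445, -0.18, 0.075] -> [-0.5348 -0.0308  0.1765]
```

>>> move_arm:
  plan:
    - [[0, 0, 6, -0.058, -0.004, 0, 0], [0, 0, 12, -0.118, -0.007, 0, 0], [0, 0, 18, -0.178, -0.01, 0, 0], [0, 0, 23.2, -0.238, -0.014, 0, 0], [0, 0, 23.2, -0.298, -0.017, 0, 0]]

```text
time: 2.3
eef_pos: [0.4947, 0.1069, 0.252]
tcp_rot: [0.662, 0.749, 0.001, 0.001]
contact_force: [0.7, -0.0, -0.1]
opening: -0.0
```

```bash
python3 -c "
from h import *
rel([.0445,-.18,.25],[.0445,-.18,.075])"
```

```text
t 2.3 g_tcp [-0.0359  0.0411  0.252 ] F [ 0.7 -0.  -0.1] op -0.0 q [ 0.01 -0.12  1.94  0.    1.32 -0.11]
turn [ 0.13 -0.03 -0.03]
[0.0445, -0.18, 0.25] -> [-0.2211  0.0805  0.002 ]
[0.0445, -0.18, 0.075] -> [-0.2212  0.0801  0.177 ]
```

>>> move_arm:
  plan:
    - [[0, 0, 0, -0.052, 0.02, 0, 0], [0, 0, 0, -0.11, 0.04, 0, 0], [0, 0, 0, -0.165, 0.06, 0, 0], [0, 0, 0, -0.221, 0.08, 0, 0], [0, 0, 0, -0.221, 0.08, 0, 0]]

```text
time: 2.92
eef_pos: [0.6021, -0.1064, 0.2514]
tcp_rot: [0.664, 0.748, 0.001, 0.001]
contact_force: [-0.5, 1.1, -0.5]
opening: 0.0
```

```bash
python3 -c "
from h import *
rel([.0445,-.18,.25],[.0445,-.18,.075])
im=snap('wrist','w1')
s=get_state()
for q in ['block_push','hatch_press','block','track_stop']:
    r=pinpoint('wrist',q); print(q,[(np.round(a['centre'],1),round(a['p'],2)) for a in r[:4]])
c=get_calibration('wrist');T=np.eye(4);T[:3,:3]=Ro.from_quat(s['tcp_rot']).as_matrix();T[:3,3]=s['eef_pos'];T=T@c['hand_eye']
np.save('Tw.npy',T)
for g in ([.0445,-.133,.082],[-.0335,-.085,.06],[-.0595,-.04,.06],[.0115,-.04,.06],[-.0595,-.13,.06],[.0445,.165,.062],[.0665,-.180,.06],[-.0775,-.18,.06],[.0775,-.18,.06]): print(g,np.round(proj('wrist',gw(g),T),1))
"
```

```text
t 2.92 g_tcp [ 0.0444 -0.1837  0.2514] F [-0.5  1.1 -0.5] op 0.0 q [-0.34  0.12  1.7   0.    1.32 -0.46]
turn [ 0.1  -0.   -0.31]
[0.0445, -0.18, 0.25] -> [0.0037 0.0001 0.0014]
[0.0445, -0.18, 0.075] -> [ 0.0037 -0.0002  0.1764]
block_push [(array([315.6, 254. ]), 0.98), (array([281. , 118.8]), 0.73), (array([169.2, 228.8]), 0.63), (array([194.3,  65.4]), 0.26)]
hatch_press [(array([194.5,  63.9]), 0.89)]
block [(array([422.5,  17.7]), 0.97), (array([142.7, 226.1]), 0.83), (array([279.9,  88.2]), 0.8), (array([300.4, 276. ]), 0.72)]
track_stop []
[0.0445, -0.133, 0.082] [279.9 125.4]
[-0.0335, -0.085, 0.06] [191.9  69. ]
[-0.0595, -0.04, 0.06] [158.3  13.5]
[0.0115, -0.04, 0.06] [241.2  13.3]
[-0.0595, -0.13, 0.06] [166.6 121. ]
[0.0445, 0.165, 0.062] [ 279.1 -303.4]
[0.0665, -0.18, 0.06] [303.1 174.5]
[-0.0775, -0.18, 0.06] [151.8 174.8]
[0.0775, -0.18, 0.06] [314.7 174.5]
```

View pics/w1.png

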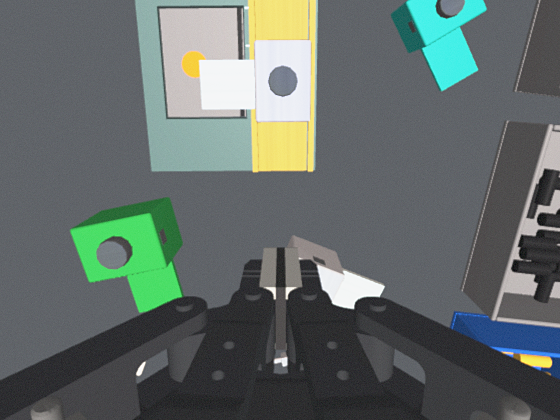

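The wrist view agrees with the fit: dot at (194,64), block at (283,80), bed edge at row 171. The gauge looks about 3–4 mm further in +y. I'll check clearance to the large silver look-alike at (330,280) and then go down.

```bash
python3 -c "
from h import *
T=np.load('Tw.npy');K=get_calibration('wrist')['mtx']
def oz(px,z):
    d=T[:3,:3]@np.array([(px[0]-K[0,2])/K[0,0],-(px[1]-K[1,2])/K[1,1],-1.]);o=T[:3,3];return wg(o+d*(z-o[2])/d[2])
print(oz([293,237],.06),oz([293,237],0),oz([343,270],.06))
print(wg(onz('top',[340,190],.06)),wg(onz('top',[340,197],.06)))
print('block face',oz([282,122],.112),oz([282,40],.112),oz([282,171],.062))
rel([.0455,-.162,.075],[.0455,-.15,.075])
"
```

```text
[ 0.05727214 -0.24294243  0.06      ] [ 0.0594048  -0.26453026  0.        ] [ 0.10846418 -0.2786528   0.06      ]
[ 0.06237397 -0.27431471  0.06      ] [ 0.04301652 -0.26980973  0.06      ]
block face [ 0.04615149 -0.12877029  0.112     ] [ 0.04619187 -0.06918128  0.112     ] [ 0.04636634 -0.17622253  0.062     ]
t 3.17 g_tcp [ 0.0438 -0.1785  0.2522] F [-0.4  0.1 -0.3] op -0.0 q [-0.33  0.11  1.7   0.    1.32 -0.46]
turn [ 0.14 -0.04  0.06]
[0.0455, -0.162, 0.075] -> [0.0164 0.0013 0.1772]
[0.0455, -0.15, 0.075] -> [0.0284 0.0013 0.1772]
```

>>> move_arm:
  plan:
    - [[0, 0, 0, 0.016, 0.001, 0.04, 0], [0, 0, 0, 0.016, 0.001, 0.085, 0], [0, 0, 0, 0.016, 0.001, 0.13, 0], [0, 0, 0, 0.016, 0.001, 0.177, 0], [0, 0, 0, 0.016, 0.001, 0.177, 0]]

```text
time: 3.8
eef_pos: [0.5965, -0.0827, 0.0711]
tcp_rot: [0.661, 0.75, -0.001, -0.004]
contact_force: [0.2, -0.6, 0.2]
opening: 0.001
```

```bash
python3 -c "
from h import *
rel([.0455,-.135,.075],[.0455,.093,.075])
im=snap('scene','s2');cv2.imwrite('pics/s2z.png',cv2.resize(im[100:280,200:440,::-1],None,fx=3,fy=3))
"
```

```text
t 3.8 g_tcp [ 0.0417 -0.1596  0.0711] F [ 0.2 -0.6  0.2] op 0.0 q [-0.31  0.28  1.85  0.    1.01 -0.43]
turn [-0.36 -0.27  0.16]
[0.0455, -0.135, 0.075] -> [ 0.0246  0.0038 -0.0038]
[0.0455, 0.093, 0.075] -> [ 0.2526  0.0044 -0.0027]
```

View pics/s2z.png

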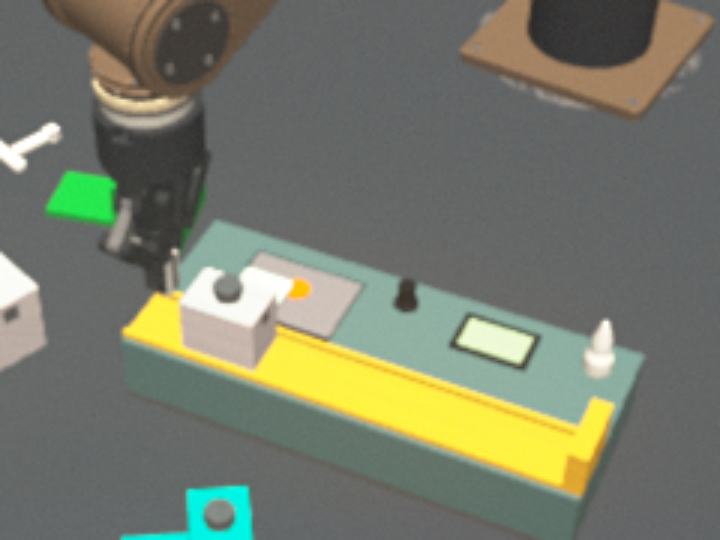

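The fingers are down behind the block's -y face, with a small gap at (175,285) in the crop. I'll start pushing gently, with the fingertip tilted to lead.

>>> move_arm:
  plan:
    - [[0, 4, 0, 0.004, 0.003, -0.003, 0], [0, 4, 0, 0.012, 0.003, -0.003, 0], [0, 4, 0, 0.02, 0.004, -0.003, 0], [0, 4, 0, 0.032, 0.004, -0.003, 0], [0, 4, 0, 0.045, 0.004, -0.003, 0]]

```text
time: 4.47
eef_pos: [0.5978, -0.0381, 0.0784]
tcp_rot: [0.661, 0.75, 0.024, -0.026]
contact_force: [0.2, -3.0, 1.4]
opening: 0.002
```

```bash
python3 -c "
from h import *
rel([.0455,-.1,.075],[.0455,.093,.075])
im=snap('top','t2');cv2.imwrite('pics/t2z.png',cv2.resize(im[150:290,160:360,::-1],None,fx=4,fy=4))
"
```

```text
t 4.47 g_tcp [ 0.0486 -0.1154  0.0784] F [ 0.2 -3.   1.4] op 0.0 q [-0.26  0.27  1.86  0.08  1.04 -0.43]
turn [ 0.06 -4.02  0.17]
[0.0455, -0.1, 0.075] -> [ 0.0152 -0.003   0.0045]
[0.0455, 0.093, 0.075] -> [ 0.2077 -0.0025  0.018 ]
```

View pics/t2z.png

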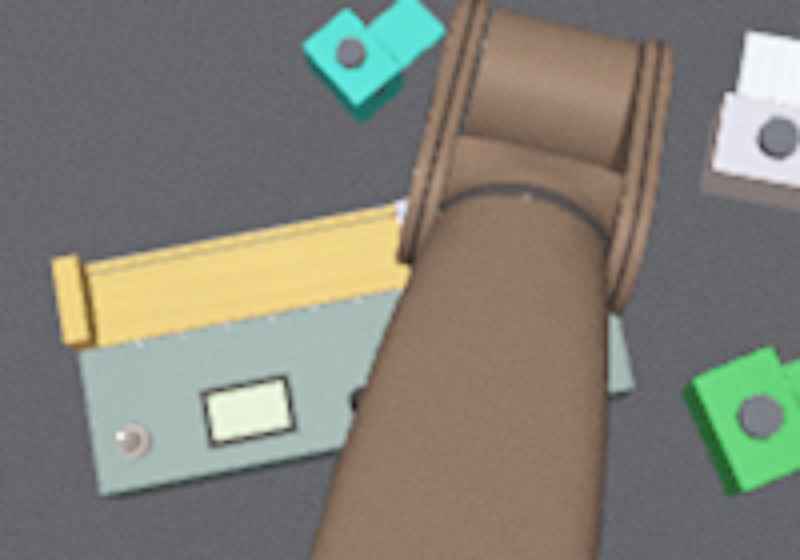

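>>> move_arm:
  plan:
    - [[0, 0, 0, 0.016, -0.003, 0.004, 0], [0, 0, 0, 0.034, -0.003, 0.005, 0], [0, 0, 0, 0.052, -0.003, 0.007, 0], [0, 0, 0, 0.07, -0.003, 0.008, 0], [0, 0, 0, 0.088, -0.003, 0.009, 0]]

```text
time: 5.15
eef_pos: [0.5824, 0.0528, 0.0749]
tcp_rot: [0.66, 0.75, 0.024, -0.028]
contact_force: [1.4, -2.7, 0.1]
opening: 0.003
```

```bash
python3 -c "
from h import *
rel([.0455,.04,.075],[.0455,.093,.075])
im=snap('scene','s3');cv2.imwrite('pics/s3z.png',cv2.resize(im[100:280,200:440,::-1],None,fx=3,fy=3))
"
```

```text
t 5.15 g_tcp [ 0.0445 -0.0234  0.0749] F [ 1.4 -2.7  0.1] op 0.0 q [-0.12  0.24  1.9   0.08  1.02 -0.29]
turn [-0.05 -4.19  0.21]
[0.0455, 0.04, 0.075] -> [0.0632 0.0013 0.0046]
[0.0455, 0.093, 0.075] -> [0.1161 0.0015 0.0084]
```

View pics/s3z.png

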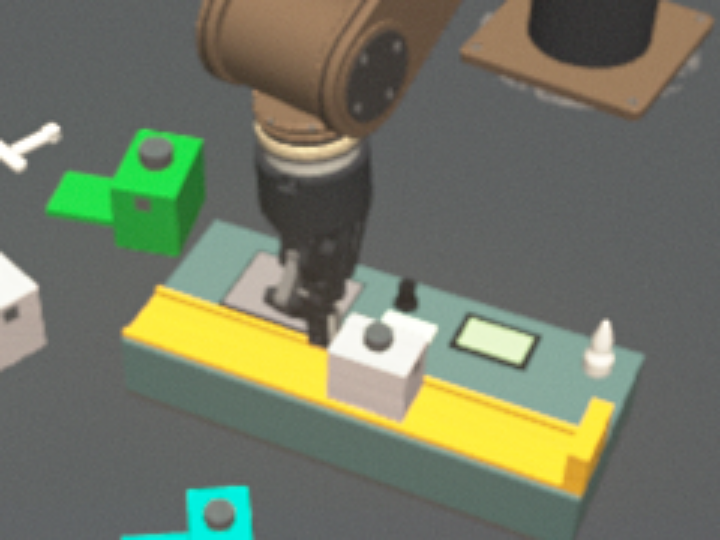

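The block is sliding freely at (378,365) in the crop with its plate clear of insert_a, at about 3 N.

>>> move_arm:
  plan:
    - [[0, 0, 0, 0.02, 0.001, 0.002, 0], [0, 0, 0, 0.04, 0.001, 0.003, 0], [0, 0, 0, 0.06, 0.001, 0.004, 0], [0, 0, 0, 0.08, 0.001, 0.006, 0], [0, 0, 0, 0.095, 0.001, 0.007, 0]]

```text
time: 5.82
eef_pos: [0.5697, 0.151, 0.0747]
tcp_rot: [0.66, 0.751, 0.024, -0.029]
contact_force: [0.1, -1.5, -1.1]
opening: 0.002
```

```bash
python3 -c "
from h import *
rel([.0455,.093,.075],[.0455,.1,.075])
im=snap('scene','s4');cv2.imwrite('pics/s4z.png',cv2.resize(im[100:280,200:440,::-1],None,fx=3,fy=3))
"
```

```text
t 5.83 g_tcp [0.0439 0.0756 0.0747] F [ 0.1 -1.5 -1.1] op 0.0 q [ 0.05  0.25  1.89  0.09  1.01 -0.12]
turn [-0.19 -4.34  0.31]
[0.0455, 0.093, 0.075] -> [0.0173 0.0016 0.001 ]
[0.0455, 0.1, 0.075] -> [0.0243 0.0017 0.0015]
```

View pics/s4z.png

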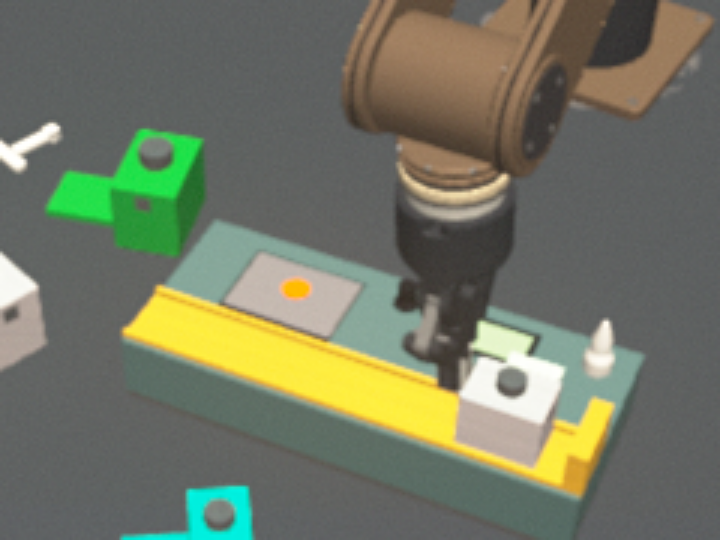

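About 20 mm of track is left before the stop. I'll finish slowly.

>>> move_arm:
  plan:
    - [[0, 0, 0, 0.005, 0.001, 0, 0], [0, 0, 0, 0.01, 0.001, 0, 0], [0, 0, 0, 0.014, 0.001, 0, 0], [0, 0, 0, 0.018, 0.001, 0, 0], [0, 0, 0, 0.02, 0.001, 0, 0]]

```text
time: 6.5
eef_pos: [0.5678, 0.1723, 0.0763]
tcp_rot: [0.659, 0.751, 0.024, -0.03]
contact_force: [-0.7, -5.0, -0.1]
opening: -0.001
```

```bash
python3 -c "
from h import *
rel([.0455,.1,.075])
"
```

```text
t 6.5 g_tcp [0.0447 0.097  0.0763] F [-0.7 -5.  -0.1] op -0.0 q [ 0.09  0.25  1.89  0.09  1.01 -0.09]
turn [-0.2  -4.41  0.35]
[0.0455, 0.1, 0.075] -> [0.0028 0.0008 0.0016]
```

>>> move_arm:
  plan:
    - [[0, 0, 0, 0.002, 0, 0, 0], [0, 0, 0, 0.004, 0, 0, 0], [0, 0, 0, 0.005, 0, 0, 0], [0, 0, 0, 0.006, 0, 0, 0], [0, 0, 0, 0.006, 0, 0, 0]]

```text
time: 7.12
eef_pos: [0.5676, 0.1723, 0.0765]
tcp_rot: [0.659, 0.752, 0.02, -0.026]
contact_force: [0.1, -17.9, -0.2]
opening: -0.001
```

```bash
python3 -c "
from h import *
rel([.0455,.1,.075])
im=snap('scene','s5');cv2.imwrite('pics/s5z.png',cv2.resize(im[180:280,300:440,::-1],None,fx=5,fy=5))
im=snap('wrist','w5')
"
```

```text
t 7.12 g_tcp [0.0445 0.0971 0.0765] F [  0.1 -17.9  -0.2] op -0.0 q [ 0.09  0.25  1.88  0.08  1.01 -0.08]
turn [-0.28 -3.74  0.49]
[0.0455, 0.1, 0.075] -> [0.0028 0.001  0.0017]
```

View pics/s5z.png

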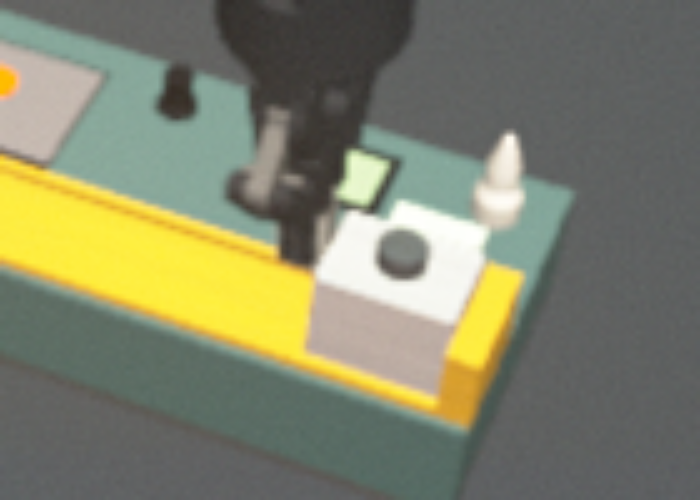

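View pics/w5.png

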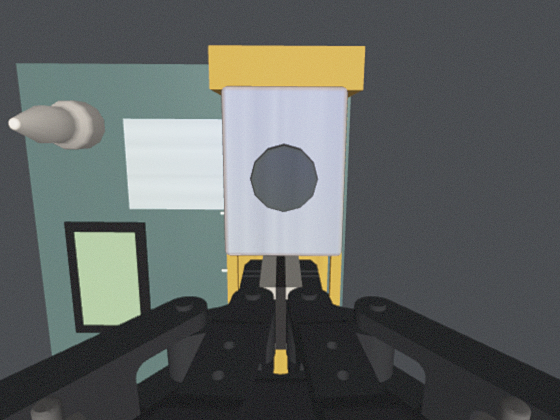

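The force rose to 18 N with no further motion, and both views show the block flush against the stop (wrist: gap closed at row 88). Backing off and lifting.

>>> move_arm:
  plan:
    - [[0, 0, 0, -0.006, 0, 0, 0], [0, 0, 0, -0.022, 0, 0, 0], [0, -2, 0, -0.03, 0, -0.03, 0], [0, -4, 0, -0.04, 0, -0.075, 0], [0, -4, 0, -0.05, 0, -0.12, 0]]

```text
time: 7.85
eef_pos: [0.5755, 0.1153, 0.1941]
tcp_rot: [0.659, 0.752, -0.003, -0.0]
contact_force: [0.9, -0.9, -0.4]
opening: -0.002
```

```bash
python3 -c "
from h import *
rel([-.0335,-.082,.18],[-.0335,-.14,.2])
"
```

```text
t 7.85 g_tcp [0.0454 0.0395 0.1941] F [ 0.9 -0.9 -0.4] op -0.0 q [ 0.03  0.11  1.81 -0.    1.22 -0.1 ]
turn [-0.28  0.2   0.54]
[-0.0335, -0.082, 0.18] -> [-0.1207 -0.0799  0.0149]
[-0.0335, -0.14, 0.2] -> [-0.1788 -0.0806 -0.0049]
```

>>> move_arm:
  plan:
    - [[0, 0, 0.5, -0.04, -0.02, -0.005, 0], [0, 0, 0.5, -0.085, -0.04, -0.005, 0], [0, 0, 0.5, -0.135, -0.06, -0.005, 0], [0, 0, 0.5, -0.179, -0.08, -0.005, 0], [0, 0, 0.5, -0.179, -0.08, -0.005, 0]]

```text
time: 8.48
eef_pos: [0.5194, -0.0753, 0.2003]
tcp_rot: [0.664, 0.748, -0.003, -0.0]
contact_force: [-0.7, -0.5, -0.2]
opening: -0.004
```

```bash
python3 -c "
from h import *
rel([-.0335,-.085,.066])
s=get_state();im=snap('wrist','w6')
rel([-.0335,-.085,.066])
r=pinpoint('wrist','hatch_press');print(r)
c=get_calibration('wrist');T=np.eye(4);T[:3,:3]=Ro.from_quat(s['tcp_rot']).as_matrix();T[:3,3]=s['eef_pos'];T=T@c['hand_eye']
np.save('Tw.npy',T);K=c['mtx']
for q in r:
  px=q['centre'];d=T[:3,:3]@np.array([(px[0]-K[0,2])/K[0,0],-(px[1]-K[1,2])/K[1,1],-1.]);o=T[:3,3];print('dot g',wg(o+d*(.06-o[2])/d[2]))
"
```

```text
t 8.47 g_tcp [-0.0338 -0.1427  0.2003] F [-0.7 -0.5 -0.2] op -0.0 q [-0.33 -0.04  1.95 -0.01  1.23 -0.45]
turn [-0.23  0.19 -0.23]
[-0.0335, -0.085, 0.066] -> [0.0581 0.0006 0.1341]
t 8.53 g_tcp [-0.0333 -0.1413  0.2003] F [-0.5  0.9 -0. ] op 0.01 q [-0.33 -0.04  1.95 -0.    1.23 -0.45]
turn [-0.23  0.15 -0.14]
[-0.0335, -0.085, 0.066] -> [0.0567 0.0002 0.1342]
[{'centre': [285.1, 112.9], 'p': 0.97}]
dot g [-0.02993449 -0.08358247  0.06      ]
```

View pics/w6.png

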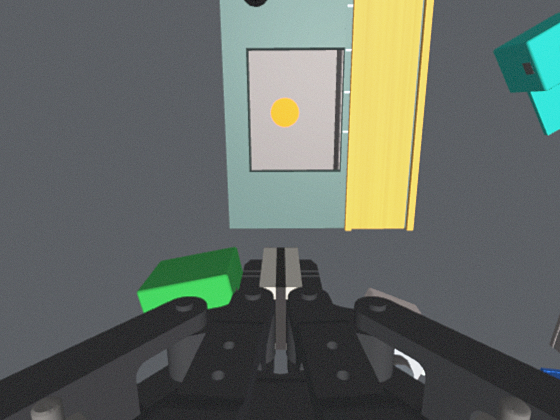

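The dot is at (285,113) and the hatch is uncovered and shut. Target is gauge (-0.031, -0.083). I'll go to a hover first.

```bash
python3 -c "
from h import *
rel([-.031,-.083,.085])
"
```

```text
t 8.57 g_tcp [-0.0329 -0.1404  0.2002] F [1.  0.1 1.4] op -0.0 q [-0.33 -0.03  1.95 -0.    1.23 -0.45]
turn [-0.24  0.15 -0.04]
[-0.031, -0.083, 0.085] -> [0.0577 0.0024 0.1151]
```

>>> move_arm:
  plan:
    - [[0, 0, 0, 0.03, 0.002, 0.03, 0], [0, 0, 0, 0.058, 0.002, 0.07, 0], [0, 0, 0, 0.058, 0.002, 0.1, 0], [0, 0, 0, 0.058, 0.002, 0.115, 0], [0, 0, 0, 0.058, 0.002, 0.115, 0]]

```text
time: 9.2
eef_pos: [0.5141, -0.0148, 0.0843]
tcp_rot: [0.662, 0.749, -0.003, -0.001]
contact_force: [-0.0, -0.6, 0.5]
opening: -0.0
```

```bash
python3 -c "
from h import *
import time
snap('wrist','w7')
im=snap('scene','s7');cv2.imwrite('pics/s7z.png',cv2.resize(im[100:280,200:440,::-1],None,fx=3,fy=3))
rel([-.031,-.083,.064])
"
```

```text
t 9.3 g_tcp [-0.0302 -0.083   0.0863] F [0.  0.7 0.1] op -0.0 q [-0.23  0.08  2.06 -0.    1.   -0.35]
turn [-0.11  0.18 -0.03]
[-0.031, -0.083, 0.064] -> [ 0.     -0.0007  0.0224]
```

View pics/s7z.png

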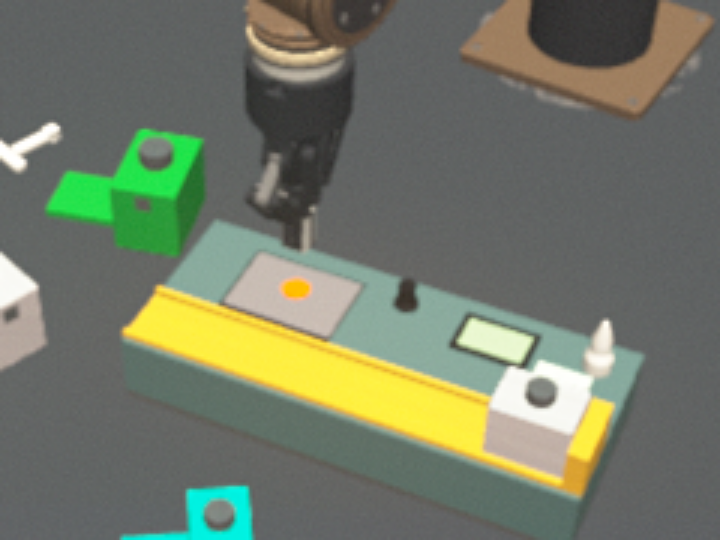

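View pics/w7.png

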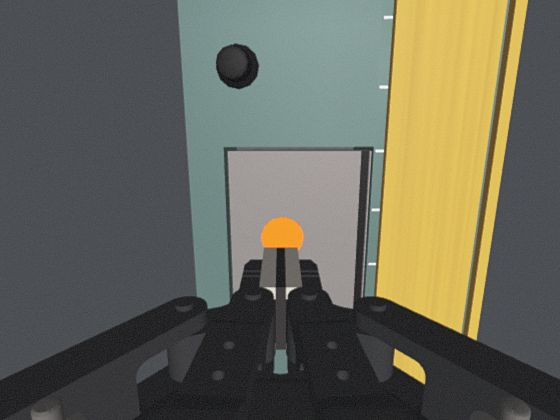

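```bash
python3 -c "
from h import *
s=get_state();f=lambda P:np.round((proj('scene',P)-[200,100])*3)
print('tcp',f(s['eef_pos']),'below',f([*s['eef_pos'][:2],.06]))
c=get_calibration('wrist');T=np.eye(4);T[:3,:3]=Ro.from_quat(s['tcp_rot']).as_matrix();T[:3,3]=s['eef_pos'];T=T@c['hand_eye']
print(proj('wrist',[*s['eef_pos'][:2],.06],T))
"
```

```text
tcp [295. 264.] below [295. 289.]
[279.14686428 233.3210669 ]
```

```bash
python3 -c "
from h import *
s=get_state()
H=get_calibration('wrist')['hand_eye']
for P in ([0,0,0],[.011,0,0],[-.011,0,0],[0,.014,0],[0,0,-.013],[.011,0,-.013],[.011,0,-.005]): print(P,proj('wrist',np.array(P),H))
im=cv2.imread('pics/s7.png');cv2.imwrite('pics/s7zz.png',cv2.resize(im[160:220,270:330],None,fx=10,fy=10,interpolation=cv2.INTER_CUBIC))
print(proj('scene',s['eef_pos']),[proj('scene',s['eef_pos']+d) for d in np.eye(3)*.01])
"
```

```text
[0, 0, 0] [278.81842835 252.36402831]
[0.011, 0, 0] [278.8331433  229.80885338]
[-0.011, 0, 0] [278.80418429 274.19741538]
[0, 0.014, 0] [309.0713703  252.41969756]
[0, 0, -0.013] [278.67858764 263.86922158]
[0.011, 0, -0.013] [278.69196872 239.74145821]
[0.011, 0, -0.005] [278.78135718 233.45236359]
[298.49956588 187.98809417] [array([296.14863108, 190.45347883]), array([302.16845567, 189.57406326]), array([298.51900677, 184.74915332])]
```

View pics/s7zz.png

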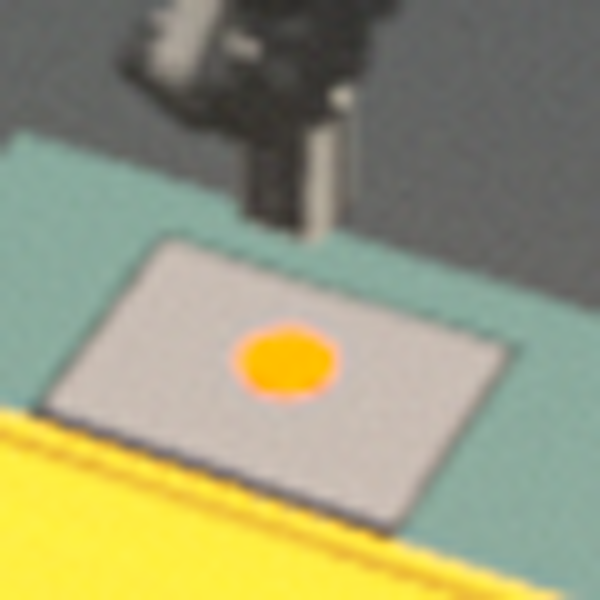

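In the scene view the fingertip (299,183) looks higher than the reported TCP, possibly by about 15 mm. I'll descend in small steps, watching the force.

>>> move_arm:
  plan:
    - [[0, 0, 0, 0, -0.001, 0.006, 0], [0, 0, 0, 0, -0.001, 0.012, 0], [0, 0, 0, 0, -0.001, 0.018, 0], [0, 0, 0, 0, -0.001, 0.021, 0], [0, 0, 0, 0, -0.001, 0.021, 0]]

```text
time: 9.93
eef_pos: [0.5143, -0.0158, 0.0649]
tcp_rot: [0.662, 0.749, -0.002, 0.0]
contact_force: [0.0, -0.3, 0.1]
opening: 0.0
```

```bash
python3 -c "
from h import *
im=snap('scene','s8')
rel([-.031,-.083,.058])
cv2.imwrite('pics/s8zz.png',cv2.resize(im[160:220,270:330,::-1],None,fx=10,fy=10,interpolation=cv2.INTER_CUBIC))
"
```

```text
t 9.97 g_tcp [-0.0314 -0.083   0.0652] F [ 0.5  0.6 -0.2] op 0.0 q [-0.23  0.11  2.07 -0.    0.96 -0.35]
turn [-0.14  0.17 -0.04]
[-0.031, -0.083, 0.058] -> [0.     0.0004 0.0071]
```

View pics/s8zz.png

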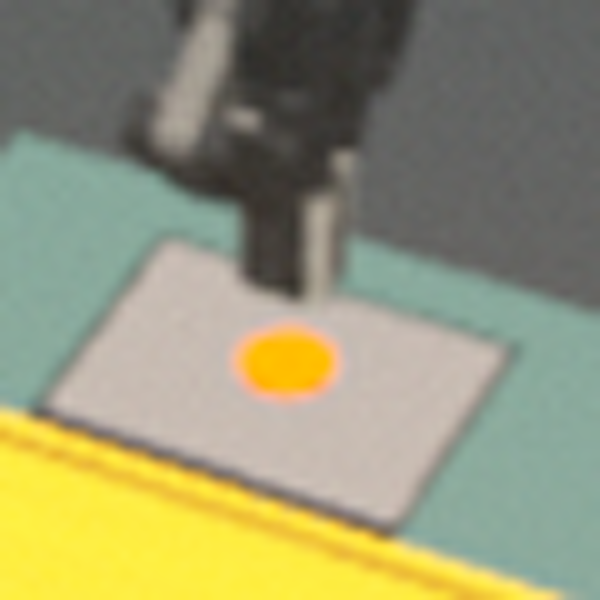

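No contact yet, and the tip is visibly still above the hatch. Continuing gently.

>>> move_arm:
  plan:
    - [[0, 0, 0, 0, 0, 0.002, 0], [0, 0, 0, 0, 0, 0.004, 0], [0, 0, 0, 0, 0, 0.006, 0], [0, 0, 0, 0, 0, 0.007, 0], [0, 0, 0, 0, 0, 0.007, 0]]

```text
time: 10.6
eef_pos: [0.5144, -0.0158, 0.0581]
tcp_rot: [0.662, 0.749, -0.002, 0.0]
contact_force: [-0.4, 0.0, 0.9]
opening: 0.0
```

```bash
python3 -c "
from h import *
im=snap('scene','s9')
rel([-.031,-.083,.05])
cv2.imwrite('pics/s9zz.png',cv2.resize(im[160:220,270:330,::-1],None,fx=10,fy=10,interpolation=cv2.INTER_CUBIC))
snap('wrist','w9')
"
```

```text
t 10.65 g_tcp [-0.0314 -0.0831  0.0582] F [-0.1  0.  -0.1] op 0.0 q [-0.23  0.12  2.08 -0.    0.95 -0.35]
turn [-0.14  0.18 -0.03]
[-0.031, -0.083, 0.05] -> [0.0001 0.0004 0.0082]
```

View pics/s9zz.png

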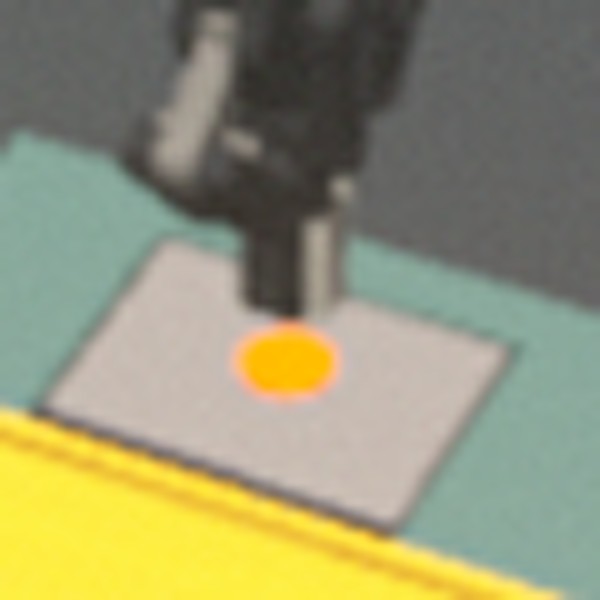

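View pics/w9.png

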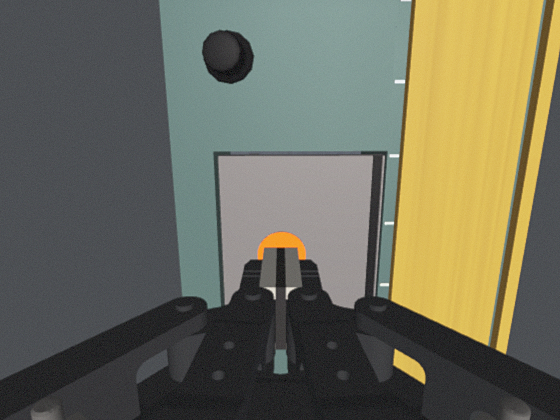

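>>> move_arm:
  plan:
    - [[0, 0, 0, 0, 0, 0.002, 0], [0, 0, 0, 0, 0, 0.004, 0], [0, 0, 0, 0, 0, 0.005, 0], [0, 0, 0, 0, 0, 0.006, 0], [0, 0, 0, 0, 0, 0.006, 0]]

```text
time: 11.32
eef_pos: [0.5144, -0.0158, 0.0521]
tcp_rot: [0.662, 0.749, -0.002, 0.0]
contact_force: [0.4, 0.7, -0.5]
opening: 0.001
```

```bash
python3 -c "
from h import *
im=snap('scene','s10')
rel([-.031,-.083,.05])
cv2.imwrite('pics/s10zz.png',cv2.resize(im[160:220,270:330,::-1],None,fx=10,fy=10,interpolation=cv2.INTER_CUBIC))
"
```

```text
t 11.38 g_tcp [-0.0314 -0.0831  0.0522] F [ 0.8 -0.2 -0.4] op 0.0 q [-0.23  0.13  2.08 -0.    0.93 -0.35]
turn [-0.13  0.18 -0.03]
[-0.031, -0.083, 0.05] -> [0.0001 0.0004 0.0022]
```

View pics/s10zz.png

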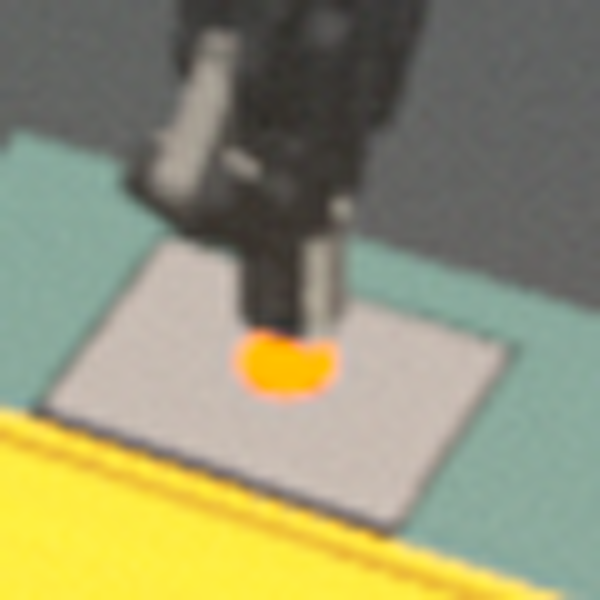

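Still no contact at TCP z = 0.052. The finger end sits behind the nominal TCP, so I'm continuing.

>>> move_arm:
  plan:
    - [[0, 0, 0, 0, 0, 0.002, 0], [0, 0, 0, 0, 0, 0.003, 0], [0, 0, 0, 0, 0, 0.004, 0], [0, 0, 0, 0, 0, 0.005, 0], [0, 0, 0, 0, 0, 0.005, 0]]

```text
time: 12.0
eef_pos: [0.5144, -0.0158, 0.0471]
tcp_rot: [0.662, 0.749, -0.002, 0.0]
contact_force: [0.2, -0.5, -1.2]
opening: -0.003
```

```bash
python3 -c "
from h import *
rel([-.031,-.083,.05])
"
```

```text
t 12.0 g_tcp [-0.0315 -0.0831  0.0471] F [ 0.2 -0.5 -1.2] op -0.0 q [-0.23  0.14  2.08 -0.    0.92 -0.35]
turn [-0.15  0.17 -0.04]
[-0.031, -0.083, 0.05] -> [ 0.0001  0.0004 -0.0029]
```

>>> move_arm:
  plan:
    - [[0, 0, 0, 0, 0, 0.001, 0], [0, 0, 0, 0, 0, 0.002, 0], [0, 0, 0, 0, 0, 0.003, 0], [0, 0, 0, 0, 0, 0.004, 0], [0, 0, 0, 0, 0, 0.004, 0]]

```text
time: 12.62
eef_pos: [0.5143, -0.0158, 0.0429]
tcp_rot: [0.662, 0.749, -0.002, 0.0]
contact_force: [-0.3, 0.2, 0.2]
opening: -0.005
```

```bash
python3 -c "
from h import *
im=snap('scene','s11')
for i in range(2): read_camera('top');print(get_state()['contact_force'])
rel([-.031,-.083,.05])
cv2.imwrite('pics/s11zz.png',cv2.resize(im[160:220,270:330,::-1],None,fx=10,fy=10,interpolation=cv2.INTER_CUBIC))
"
```

```text
[ 0.14235029 -0.68035209  0.20291005]
[ 0.0421583  -0.10088046 -0.62610393]
t 12.78 g_tcp [-0.0314 -0.0831  0.0431] F [ 0.  -0.1 -0.6] op -0.0 q [-0.23  0.15  2.08 -0.    0.92 -0.35]
turn [-0.14  0.17 -0.03]
[-0.031, -0.083, 0.05] -> [ 0.0001  0.0004 -0.0069]
```

View pics/s11zz.png

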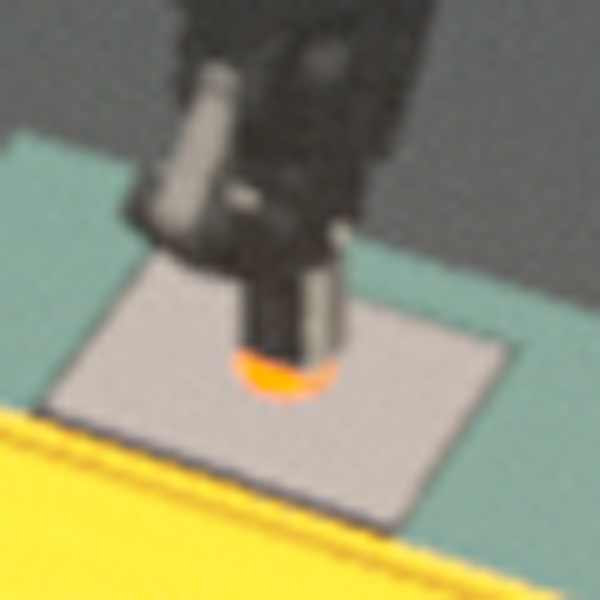

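>>> move_arm:
  plan:
    - [[0, 0, 0, 0, 0, 0.001, 0], [0, 0, 0, 0, 0, 0.002, 0], [0, 0, 0, 0, 0, 0.003, 0], [0, 0, 0, 0, 0, 0.004, 0], [0, 0, 0, 0, 0, 0.004, 0]]

```text
time: 13.4
eef_pos: [0.5145, -0.0158, 0.0392]
tcp_rot: [0.662, 0.749, -0.002, 0.0]
contact_force: [-0.2, 1.1, 1.4]
opening: -0.002
```

```bash
python3 -c "
from h import *
rel([-.031,-.083,.05])
"
```

```text
t 13.4 g_tcp [-0.0314 -0.0831  0.0392] F [-0.2  1.1  1.4] op -0.0 q [-0.23  0.15  2.08 -0.    0.91 -0.35]
turn [-0.15  0.17 -0.03]
[-0.031, -0.083, 0.05] -> [ 0.0001  0.0004 -0.0108]
```

>>> move_arm:
  plan:
    - [[0, 0, 0, 0, 0, 0.001, 0], [0, 0, 0, 0, 0, 0.002, 0], [0, 0, 0, 0, 0, 0.002, 0], [0, 0, 0, 0, 0, 0.002, 0], [0, 0, 0, 0, 0, 0.002, 0]]

```text
time: 14.02
eef_pos: [0.5145, -0.0159, 0.0372]
tcp_rot: [0.662, 0.749, -0.002, 0.0]
contact_force: [-0.6, 0.8, 2.6]
opening: -0.001
```

```bash
python3 -c "
from h import *
im=snap('scene','s12')
print(get_state()['contact_force'])
for i in range(2): w=read_camera('wrist');print(get_state()['contact_force'])
rel([-.031,-.083,.05])
cv2.imwrite('pics/s12zz.png',cv2.resize(im[160:220,270:330,::-1],None,fx=10,fy=10,interpolation=cv2.INTER_CUBIC))
cv2.imwrite('pics/w12.png',w[:,:,::-1])
"
```

```text
[-1.09435316  0.54705018  1.57228866]
[-0.9817246   0.87220724  1.28704683]
[-0.38920469  0.05997226  2.53025109]
t 14.18 g_tcp [-0.0314 -0.0831  0.0372] F [-0.4  0.1  2.5] op -0.0 q [-0.23  0.16  2.08 -0.    0.9  -0.35]
turn [-0.13  0.17 -0.04]
[-0.031, -0.083, 0.05] -> [ 0.0001  0.0003 -0.0128]
```

View pics/s12zz.png

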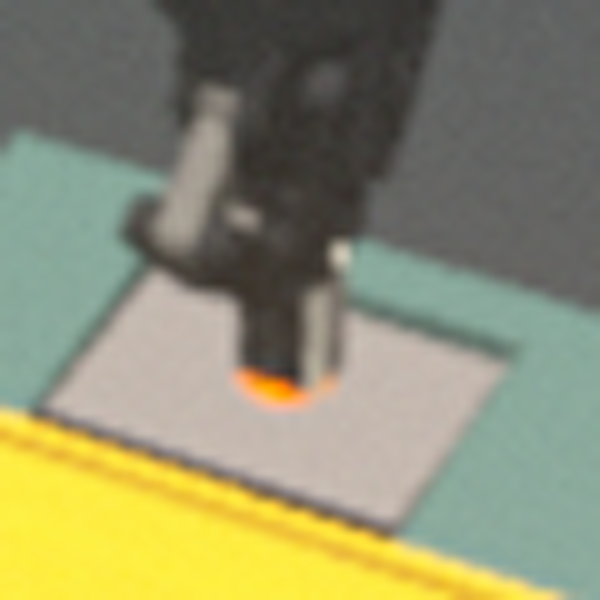

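View pics/w12.png

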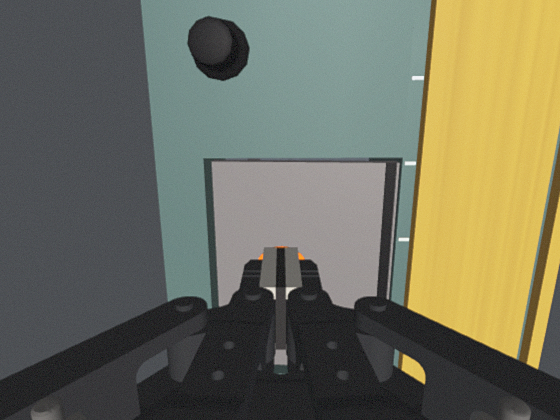

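In the scene crop the hatch's free edge now sits below the bed, at about 2 N. The press has begun, so I'll push on to the firm stop.

>>> move_arm:
  plan:
    - [[0, 0, 0, 0, 0, 0.001, 0], [0, 0, 0, 0, 0, 0.002, 0], [0, 0, 0, 0, 0, 0.003, 0], [0, 0, 0, 0, 0, 0.003, 0], [0, 0, 0, 0, 0, 0.003, 0]]

```text
time: 14.8
eef_pos: [0.5148, -0.0159, 0.0356]
tcp_rot: [0.662, 0.749, -0.002, 0.0]
contact_force: [-4.1, 1.3, 9.6]
opening: 0.001
```

```bash
python3 -c "
from h import *
rel([-.031,-.083,.16])
"
```

```text
t 14.8 g_tcp [-0.0311 -0.0832  0.0356] F [-4.1  1.3  9.6] op 0.0 q [-0.23  0.16  2.08 -0.    0.9  -0.35]
turn [-0.15  0.17 -0.02]
[-0.031, -0.083, 0.16] -> [-0.0002 -0.0003 -0.1244]
```

Firm stop reached: 9.6 N, with the hand held 1.4 mm short of its target. Lifting straight up.

>>> move_arm:
  plan:
    - [[0, 0, 0, 0, 0, -0.03, 0], [0, 0, 0, 0, 0, -0.08, 0], [0, 0, 0, 0, 0, -0.13, 0], [0, 0, 0, 0, 0, -0.17, 0], [0, 0, 0, 0, 0, -0.18, 0]]

```text
time: 15.42
eef_pos: [0.5168, -0.0157, 0.2186]
tcp_rot: [0.662, 0.749, -0.001, 0.003]
contact_force: [-0.6, -0.6, -0.3]
opening: -0.003
```

```bash
python3 -c "
from h import *
im=snap('scene','s13');cv2.imwrite('pics/s13z.png',cv2.resize(im[100:280,200:440,::-1],None,fx=3,fy=3))
rel([-.031,-.083,.16])
"
```

```text
t 15.47 g_tcp [-0.0295 -0.0831  0.218 ] F [ 0.2 -0.1  0.8] op 0.0 q [-0.22 -0.07  1.96 -0.    1.26 -0.35]
turn [ 0.09  0.26 -0.02]
[-0.031, -0.083, 0.16] -> [ 0.0003 -0.0016  0.058 ]
```

View pics/s13z.png

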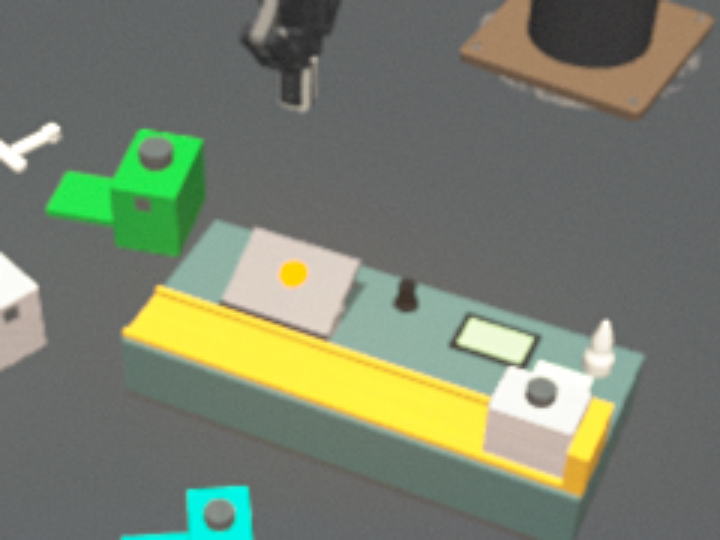

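The hatch is rising: its free edge has lifted to row 230 in the crop. The hand is clear, so I'll wait and retreat a little further up.

>>> move_arm:
  plan:
    - [[0, 0, 0, 0, 0, -0.01, 0], [0, 0, 0, 0, 0, -0.02, 0], [0, 0, 0, 0, 0, -0.03, 0], [0, 0, 0, 0, 0, -0.03, 0], [0, 0, 0, 0, 0, -0.03, 0]]

```text
time: 16.1
eef_pos: [0.5161, -0.0154, 0.2476]
tcp_rot: [0.662, 0.749, -0.001, 0.002]
contact_force: [-0.2, 0.9, 0.2]
opening: 0.001
```

>>> move_arm:
  plan:
    - [[0, 0, 0, 0, 0, 0, 0], [0, 0, 0, 0, 0, 0, 0], [0, 0, 0, 0, 0, 0, 0], [0, 0, 0, 0, 0, 0, 0], [0, 0, 0, 0, 0, 0, 0]]

```text
time: 16.73
eef_pos: [0.5162, -0.0154, 0.2476]
tcp_rot: [0.662, 0.749, -0.001, 0.002]
contact_force: [0.6, -0.2, 0.2]
opening: -0.002
```

```bash
python3 -c "
from h import *
im=snap('scene','s14');cv2.imwrite('pics/s14z.png',cv2.resize(im[100:280,200:440,::-1],None,fx=3,fy=3))
snap('wrist','w14')
rel([-.031,-.083,.16])
c=[proj('scene',gw([.0115-.071*np.cos(a),y,.06+.071*np.sin(a)])) for a in (.5,.6,.68) for y in (-.13+.003,-.04+.003)]
print(np.round((np.array(c)-[200,100])*3))
"
```

```text
t 16.82 g_tcp [-0.0297 -0.0828  0.2476] F [-0.3 -0.5 -0.3] op 0.0 q [-0.22 -0.1   1.92 -0.    1.31 -0.35]
turn [ 0.06  0.25 -0.02]
[-0.031, -0.083, 0.16] -> [ 0.0002 -0.0014  0.0876]
[[256. 224.]
 [362. 258.]
 [254. 221.]
 [360. 255.]
 [252. 219.]
 [358. 253.]]
```

View pics/s14z.png

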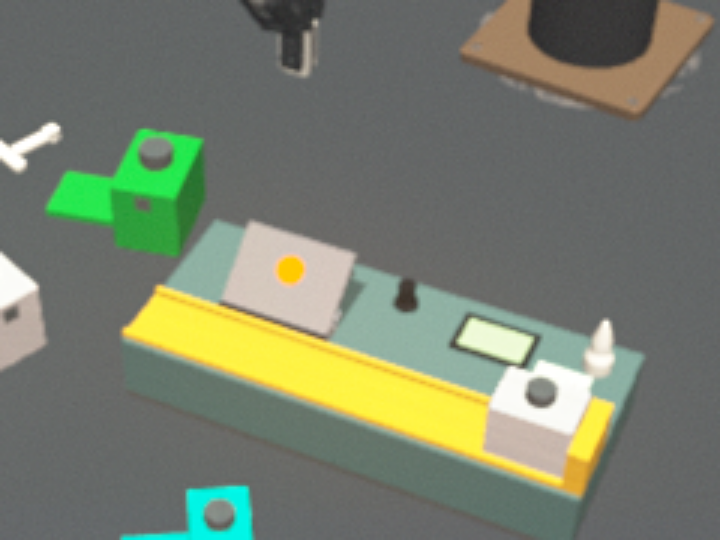

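View pics/w14.png

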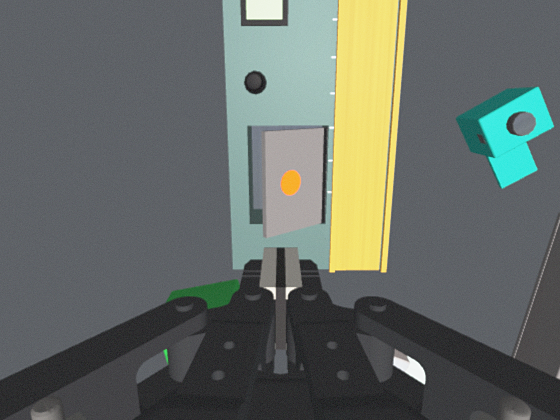

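The hatch stands open. Its free corners at (251,222) and (356,254) match about 0.68 rad, while 0.6 rad would put them at (254,221) and (360,255). I'll wait one more interval, check that nothing moves, then hand in.

>>> move_arm:
  plan:
    - [[0, 0, 0, 0, 0, 0, 0], [0, 0, 0, 0, 0, 0, 0], [0, 0, 0, 0, 0, 0, 0], [0, 0, 0, 0, 0, 0, 0], [0, 0, 0, 0, 0, 0, 0]]

```text
time: 17.45
eef_pos: [0.5162, -0.0154, 0.2476]
tcp_rot: [0.662, 0.749, -0.001, 0.002]
contact_force: [0.2, -0.6, -0.3]
opening: 0.002
```

```bash
python3 -c "
from h import *
im=snap('scene','s15').astype(int);a=cv2.imread('pics/s14.png')[:,:,::-1].astype(int);b=cv2.imread('pics/scene0.png')[:,:,::-1].astype(int)
d=cv2.blur(abs(im-a).astype(np.float32),(5,5)).max(2);print('change since s14',d.max())
d=(cv2.blur(abs(im-b).astype(np.float32),(5,5)).max(2)>25).astype(np.uint8)
n,l,s,c=cv2.connectedComponentsWithStats(d);print([list(map(int,x)) for x in s[1:] if x[4]>10])
rel()
"
```

```text
change since s14 7.36
[[261, 0, 101, 127, 5145], [412, 0, 108, 93, 6304], [369, 11, 39, 56, 956], [410, 59, 10, 6, 31], [258, 172, 63, 53, 1816], [359, 219, 40, 42, 1204]]
t 17.5 g_tcp [-0.0297 -0.0828  0.2476] F [ 0.9 -0.2  0.9] op -0.0 q [-0.22 -0.1   1.92 -0.    1.31 -0.35]
turn [ 0.06  0.25 -0.02]
```

The scene is still. Compared with the start, only the arm, the hatch and old block area, and the block's new place have changed.

```bash
python3 -c "
from plant import ticket
print(ticket.sign_off())"
```

```text
the job is handed in; nothing more can be done
None
```

I pushed the fixture block along its track to the end stop, pressed the hatch once on its dot, and it popped open. The job was handed in at about 17.5 s.

- **Block:** it slid at about 3 N. At the stop the force rose to 18 N with no further motion, and both the scene and wrist pictures showed it flush against the stop.
- **Hatch:** I pressed to the firm stop (about 10 N) and lifted straight off. It opened by itself; comparing its corners with the projected hatch gives about 0.65–0.68 rad, above the 0.60 needed. It did not move during the last wait, and I did not press it again.
- **Other parts and clearance:** comparing scene pictures from start and end, only the arm, the hatch area and the block had changed. The hand finished about 19 cm above the bed, with wrist force at noise level.

**Disagreements:**
- With the gripper shut, the hatch was first touched with the reported TCP near z = 0.040, about 20 mm lower than expected. I went down by force and pictures instead.
- The wrist camera put the gauge about 3 mm further along +y than my fit from the two fixed cameras.

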